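# Clear the print-cleaning board

### The arm

A 6-joint arm with a two-finger parallel gripper is mounted at the origin on the work surface. World frame = base frame: x ahead of the robot, y to its left, z up, the work surface at z = 0. Lengths are in m, angles in rad, forces in N, time in s.
With the tool pointing down it reaches from about 0.35 to 0.975 m from the base axis. Payload 4.9 kg.
Tool frame: the origin (TCP) lies at the very end of the fingers, on their centre line; the grasp point (between the pads) lies 19 mm behind it; z points along the fingers, y is the line along which they close (so a half turn about z gives the same grasp; the last joint's range is limited). The gripper opens to 85 mm and grips with 20 to 120 N. Pads are 22 mm wide; open, the fingers measure 114 mm over their backs; the gripper's body (76 mm by 85 mm) begins 54 mm behind the grasp point. The pads swing forward as they close: fully open they stand 13 mm farther back than shut.
Start: joints at [-1.462, 0.053, 1.613, -0, 1.476, -0.119], TCP at [0.141, -0.609, 0.231] pointing down, gripper open.
Joint ranges: [-3.01, 3.01], [-1.01, 2.22], [0.06, 2.58], [-1.02, 4.17], [0.09, 2.62], [-3.14, 3.14]. Speed limits (rad/s): [2.57, 2.57, 3.14, 3.14, 3.14, 3.14].

### API

Orientations are given as a rotation vector (axis times angle).
In Python, from station import get_obs, get_image, get_calibration, finish_job gives the robot as it stands.
- The arm moves only by the tool servo_tool, never from a script. Its argument "increments" is a list of rows, each a list of 5 numbers: the opening, from 0 (shut) to 1 (fully open), then the shift along the tool's x, y, z in mm, then the turn about the tool's z in degrees. In form: [[jaw, tx, ty, tz, spin], ...]. A call has 1 to 12 rows; each row shifts and turns the commanded pose from where the row before left it, along the tool's axes as they then stand; what a row does not reach is not made up. A row lasts 1/8 s, in which the tool goes at most 62.5 mm and 10.7 degrees, less where a joint would pass 70% of its speed; a pose out of reach is approached as far as the arm can. A call is refused whole if a number of a shift passes 62.5 or a number of a turn 10.7, either way. A call with a gripper value outside its range is refused whole. The fingers move at their own pace and stop on an object; "force" is the grip in N (left out, the last holds). Time passes only in rows, so rows that do not move let the fingers close. It gives the time, the measured TCP pose, the force, the opening and the grip force at its end, in the units of the state.
- get_obs(): the state, without advancing time (a new reading comes with each control period).
- get_image(name): name is "scene" or "top"; returns the picture (400x640x3 uint8, red, green, blue); there is no depth.
- get_calibration(name): a dict with "fx", "fy", "cx", "cy" (pixels), "dist_coeffs" ([k1, k2, p1, p2, k3] as OpenCV has them; the pictures are not rectified), "R" (3x3) and "t" (3): a world point X has camera coordinates R X + t. Camera axes: x right, y down, z forward; pixel columns grow to the right and rows downward; lengths in m; the calibration is good to about 2 mm. A picture is of the moment at which its call begins. get_calibration takes no time and is no camera call.
- finish_job(): hands the job in; it is judged then, once.
The state is a dict: "t": time; "q": joint angles; "dq": joint speeds; "effort": joint torques, N m; "tool_pos": TCP position; "tool_rot": TCP orientation; "contact_force": force on the tool from outside, world axes, zero at the start; "wrist_torque": the same for the moment, N m; "opening": finger opening in m; "grip_force": force on a finger pad.
Only numpy, scipy, OpenCV 4.12 (cv2) and the standard library are available. Lean on these libraries where they do the work, as an engineer would, in place of code of your own. Each camera call takes 0.05 s, during which the arm holds its last target. There are 200 camera calls.

### The job

Finish this batch of printed knobs: stand every orange knob from the black board upright in a well of the green carrier, one per well, slide the red cover of the scrap compartment fully open, and then wipe all the white scraps off the board into the compartment with the blue scraper block; they are sharp, so never touch them with the fingers. When the board is clear, slide the cover fully shut and lay the scraper back flat on its yellow pad, nothing hanging over. Leave everything else on the bench where it is.

Things in the scene. Friction and masses are not known exactly. Their poses are not given: they have to be found in the camera images.
- station: plywood print-cleaning station, fixed; origin on the bench under the middle of its board. The black flat board (clear area x -95 to 95, y -140 to 140 mm) lies 70 mm above the bench, with fences 14 mm high, 10 mm thick on both x sides and the -y end. Its +y edge (y = 140 mm) is open and drops straight into the scrap compartment
- scrap_floor (a point): middle of the floor of the scrap compartment (inside 200 mm along station x, 90 mm along station y, from the board's edge at y = 140 to 230 mm); floor 6 mm above the bench, walls up to board level (70 mm)
- cover (a joint): slide of the red flat cover (204 x 92 x 6 mm) along the station's x axis, 1 mm above board level: 0 = compartment fully shut, 0.2 m = fully open (cover moved to +x, clear of the compartment). Plywood guides 80 mm high, 6 mm thick, run beside it along station y = 241 mm (x -106 to 304) and y = 137 mm (only x 106 to 306)
- cover_grip (a point): grip point on the cover's black rib handle: rib 14 mm thick (station x), 60 mm long (station y), rising 30 mm above the cover; the point is on its middle, 12 mm below its top (95 mm above the bench); 27 mm from the cover's -x edge; moves with the cover
- carrier: green carrier 128 x 128 x 22 mm with 2 x 2 square wells, fixed to the bench; origin under its centre; walls 4 mm, floor 4 mm; each well is 58 mm square and 18 mm deep
- pad: yellow flat pad 170 (x) x 85 (y) x 4 mm, fixed to the bench; origin under its centre
- scraper: blue scraper block 120 (x) x 36 (y) x 20 mm, 0.18 kg, with a black grip rib on top, 70 (x) x 20 (y) mm, reaching to 62 mm above its underside; origin at the centre of its underside; starts flat on the pad
- well0 (a point): centre of the floor of the carrier's -x -y well
- well1 (a point): centre of the floor of the carrier's -x +y well
- well2 (a point): centre of the floor of the carrier's +x -y well
- well3 (a point): centre of the floor of the carrier's +x +y well
- knob0: orange printed control knob, may be absent: round skirt 48 mm across and 12 mm high, body 38 mm across, 44 mm high in all; origin at the centre of its underside; starts upright on the board
- knob1: orange printed control knob, may be absent: round skirt 48 mm across and 12 mm high, body 38 mm across, 44 mm high in all; origin at the centre of its underside; starts upright on the board
- knob2: orange printed control knob, may be absent: round skirt 48 mm across and 12 mm high, body 38 mm across, 44 mm high in all; origin at the centre of its underside; starts upright on the board
- knob3: orange printed control knob, may be absent: round skirt 48 mm across and 12 mm high, body 38 mm across, 44 mm high in all; origin at the centre of its underside; starts upright on the board
- scrap0: white scrap of print support, may be absent: flat L about 40 x 28 mm, 9 mm thick, 12 g; origin on its underside; starts on the board
- scrap1: white scrap of print support, may be absent: flat cross about 40 x 28 mm, 9 mm thick, 12 g; origin on its underside; starts on the board
- scrap2: white scrap of print support, may be absent: flat L about 40 x 28 mm, 9 mm thick, 12 g; origin on its underside; starts on the board
- scrap3: white scrap of print support, may be absent: flat cross about 40 x 28 mm, 9 mm thick, 12 g; origin on its underside; starts on the board
- scrap4: white scrap of print support, may be absent: flat L about 40 x 28 mm, 9 mm thick, 12 g; origin on its underside; starts on the board
- spool: bystander: small spool of copper wire, 56 mm across, 38 mm high
- screwdriver: bystander: red screwdriver lying on the bench, 170 mm long
- flux: bystander: small flux jar, 44 mm across, 60 mm high
- tape: bystander: roll of black tape lying flat, 80 mm across, 24 mm high
Mind the look-alikes: they are no part of the job. Leave any pink or turquoise look-alike of the knob2 alone.

How it is judged:
On the way, in this order (a step that is already met when the one before it is completed fails the run):
1. the cover is slid open (value of joint cover above 0.18 m), for 0.2 s.
2. the scraper is held in the fingers down on the board (contact force between the fingers and scraper above 3 N and x of scraper in the frame of station between -0.1 and 0.1 m and y of scraper in the frame of station between -0.14 and 0.14 m and z of scraper in the frame of station below 0.078 m), for 0.2 s.
3. all the scraps lie in the compartment (x of scrap0 in the frame of scrap_floor between -0.102 and 0.102 m and y of scrap0 in the frame of scrap_floor between -0.047 and 0.047 m and z of each of scrap0, scrap1, scrap2, scrap3, scrap4 in the frame of scrap_floor below 0.055 m and x of scrap1 in the frame of scrap_floor between -0.102 and 0.102 m and y of scrap1 in the frame of scrap_floor between -0.047 and 0.047 m and x of scrap2 in the frame of scrap_floor between -0.102 and 0.102 m and y of scrap2 in the frame of scrap_floor between -0.047 and 0.047 m and x of scrap3 in the frame of scrap_floor between -0.102 and 0.102 m and y of scrap3 in the frame of scrap_floor between -0.047 and 0.047 m and x of scrap4 in the frame of scrap_floor between -0.102 and 0.102 m and y of scrap4 in the frame of scrap_floor between -0.047 and 0.047 m), for 0.2 s.
At the end, for the whole second after the job is handed in: Every knob stands upright (within 0.15 rad) on the floor of a well, within 12 mm of its centre; every scrap lies in the compartment below its rim; the cover is shut to within 8 mm; the scraper lies flat on the pad, within 30 mm of its centre along each pad axis, released and at rest (all of step 3 and (horizontal distance between knob0 and well0 below 0.012 m or horizontal distance between knob0 and well1 below 0.012 m or horizontal distance between knob0 and well2 below 0.012 m or horizontal distance between knob0 and well3 below 0.012 m) and z of each of knob0, knob1, knob2, knob3 in the frame of carrier below 0.009 m and angle between each of knob0, knob1, knob2, knob3's own z axis and vertical below 0.15 rad and linear speed of each of knob0, knob1, knob2, knob3, scraper below 0.02 m/s and (horizontal distance between knob1 and well0 below 0.012 m or horizontal distance between knob1 and well1 below 0.012 m or horizontal distance between knob1 and well2 below 0.012 m or horizontal distance between knob1 and well3 below 0.012 m) and (horizontal distance between knob2 and well0 below 0.012 m or horizontal distance between knob2 and well1 below 0.012 m or horizontal distance between knob2 and well2 below 0.012 m or horizontal distance between knob2 and well3 below 0.012 m) and (horizontal distance between knob3 and well0 below 0.012 m or horizontal distance between knob3 and well1 below 0.012 m or horizontal distance between knob3 and well2 below 0.012 m or horizontal distance between knob3 and well3 below 0.012 m) and value of joint cover below 0.008 m and x of scraper in the frame of pad between -0.03 and 0.03 m and y of scraper in the frame of pad between -0.03 and 0.03 m and z of scraper in the frame of pad below 0.009 m and angle between scraper's own z axis and vertical below 0.1 rad); the robot touches nothing.
It fails at once if a scrap is touched with the fingers (contact force between the fingers and scrap0 above 0.5 N or contact force between the fingers and scrap1 above 0.5 N or contact force between the fingers and scrap2 above 0.5 N or contact force between the fingers and scrap3 above 0.5 N or contact force between the fingers and scrap4 above 0.5 N).
It fails at once if a bystander is moved by more than 30 mm (distance of any of spool, screwdriver, flux, tape from where it was at the start of the episode above 0.03 m).
Of knob0, knob1, knob2, knob3 only 3 to 4 are there at a start; the rules pass over those that are not, and their reading is None.
Of scrap0, scrap1, scrap2, scrap3, scrap4 only 3 to 5 are there at a start; the rules pass over those that are not, and their reading is None.
At some moment in a run one of knob0, knob1, knob2, knob3, scrap0, scrap1, scrap2, scrap3, scrap4 may be knocked a few centimetres aside while the robot is not near it.
It also fails if it takes over 208 s, if anything falls off the work surface, if the arm or the gripper's body presses on something with over 40 N, if the wrist force passes 120 N, or if a joint passes its speed limit or range.

## Working session

There is one attempt and no reset: what is moved stays moved. The work goes in short steps, Python scripts to look and compute and a tool call to move; the robot and the scene stay as the last step left them, time stands still between calls to the robot, and variables do not carry over. Pictures are saved under pics/ and viewed, at most 16 in all, crops included, and the job is handed in when it is done.

Besides the shell and the picture viewer there is one more tool, called after "Emit:" as a command line: name --pt "numbers of a row" for each row, then --argument value for the rest. servo_tool: Moves the arm, as the interface text tells. Its arguments: {"type":"object","properties":{"increments":{"type":"array"},"force":{"type":"number"}},"required":["increments"]}

```bash
mkdir -p pics; ls
python3 - <<'E'
from station import *
import cv2
for n in("scene","top"):
    im=get_image(n); cv2.imwrite(f"pics/{n}0.png",im[:,:,::-1])
    c=get_calibration(n); print(n,{k:(v if k in("fx","fy","cx","cy","dist_coeffs") else __import__("numpy").round(v,4).tolist()) for k,v in c.items()})
o=get_obs(); print(o)
E
```

```text
pics
scene {'fx': 502.4430633350842, 'fy': 502.4430633350842, 'cx': 315.66181193588295, 'cy': 202.00831299582165, 'dist_coeffs': array([-0.10755378,  0.        ,  0.        ,  0.        ,  0.        ]), 'R': [[-0.8055, 0.5925, 0.0104], [0.4201, 0.5833, -0.6952], [-0.418, -0.5556, -0.7188]], 't': [0.4315, -0.1615, 1.7018]}
top {'fx': 415.13331183329626, 'fy': 415.13331183329626, 'cx': 315.56982970420995, 'cy': 195.56267010372565, 'dist_coeffs': array([-0.02416276,  0.        ,  0.        ,  0.        ,  0.        ]), 'R': [[0.1119, -0.9937, -0.0024], [-0.9709, -0.1088, -0.2132], [0.2116, 0.0262, -0.977]], 't': [-0.0296, 0.5362, 0.9374]}
{'t': 0.1, 'q': array([-1.46199626e+00,  5.33255989e-02,  1.61415767e+00, -2.45840492e-06,
        1.47600800e+00, -1.19005589e-01]), 'dq': array([ 1.76467494e-03,  8.78908418e-05, -4.61098178e-03,  3.63560482e-04,
        1.57240172e-03,  1.31925711e-03]), 'effort': array([ 4.82846190e-06, -3.94904387e+01, -3.71364927e+01, -1.57079662e-04,
        3.88653614e-03, -7.36844186e-08]), 'tool_pos': array([ 0.14108465, -0.60828648,  0.23016383]), 'tool_rot': array([-3.11934905e+00, -3.56847611e-01, -1.13673183e-05]), 'contact_force': array([ 0.22333183, -0.42029349,  0.45455221]), 'wrist_torque': array([-0.03266174, -0.03695893,  0.00846887]), 'grip_force': 0.0, 'opening': 0.0852892397445962}
```

View pics/scene0.png

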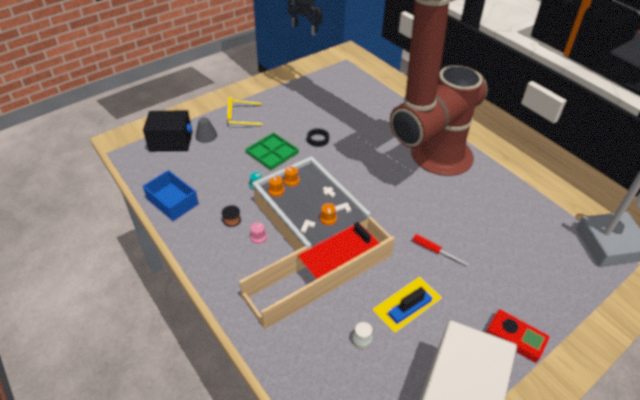

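View pics/top0.png

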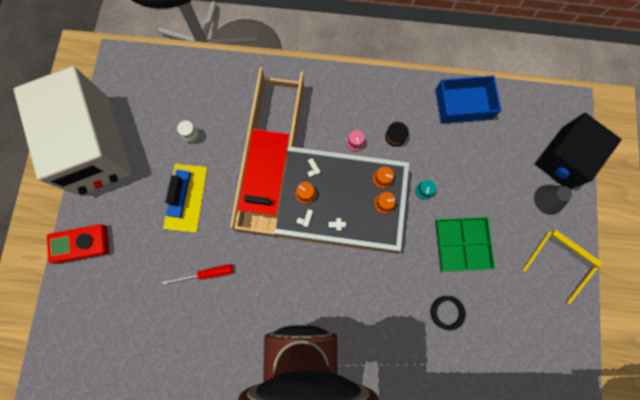

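```bash
cat > h.py <<'E'
import cv2, numpy as np
from station import *
C={n:get_calibration(n) for n in("scene","top")}
def K(c): return np.array([[c["fx"],0,c["cx"]],[0,c["fy"],c["cy"]],[0,0,1.]])
def ray(n,p):
    c=C[n];u=cv2.undistortPoints(np.array([[p]],float),K(c),c["dist_coeffs"])[0,0]
    R=np.array(c["R"]);o=-R.T@np.array(c["t"]);d=R.T@np.array([u[0],u[1],1.]);return o,d/np.linalg.norm(d)
def plane(n,p,z):
    o,d=ray(n,p);return o+d*(z-o[2])/d[2]
def tri(ps,pt):
    o1,d1=ray("scene",ps);o2,d2=ray("top",pt)
    s=np.linalg.lstsq(np.c_[d1,-d2],o2-o1,rcond=None)[0]
    a=o1+s[0]*d1;b=o2+s[1]*d2;return (a+b)/2,np.linalg.norm(a-b)
def proj(n,X):
    c=C[n];return cv2.projectPoints(np.array([X],float),cv2.Rodrigues(np.array(c["R"]))[0],np.array(c["t"]),K(c),c["dist_coeffs"])[0][0,0]
RNG={"orange":((8,150,120),(16,255,255)),"red":((0,200,120),(5,255,255)),"green":((60,120,60),(85,255,255)),"yellow":((22,150,120),(32,255,255)),"blue":((103,150,60),(120,255,255)),"turq":((85,120,60),(97,255,255)),"pink":((160,60,120),(179,255,255))}
def blobs(im,col,amin=25):
    hsv=cv2.cvtColor(im,cv2.COLOR_RGB2HSV);m=cv2.inRange(hsv,*map(np.array,RNG[col]))
    k,l,s,ce=cv2.connectedComponentsWithStats(m)
    return m,[(s[i].tolist(),ce[i].round(1).tolist()) for i in range(1,k) if s[i][4]>=amin]
E
python3 - <<'E'
from h import *
for n in("scene","top"):
    im=cv2.imread(f"pics/{n}0.png")[:,:,::-1].copy()
    for c in RNG: print(n,c,blobs(im,c)[1])
    print("tcp",proj(n,[.141,-.609,.231]))
t=cv2.imread("pics/top0.png");s=cv2.imread("pics/scene0.png")
cv2.imwrite("pics/tc.png",cv2.resize(t[60:250,225:425],None,fx=4,fy=3.1,interpolation=2)[:600] if 0 else cv2.resize(t[62:252,225:425],None,fx=3,fy=3,interpolation=2))
cv2.imwrite("pics/sc.png",cv2.resize(s[125:325,235:445],None,fx=3,fy=3,interpolation=2))
E
```

```text
scene orange [([564, 0, 26, 55, 184], [576.8, 24.5]), ([268, 167, 31, 30, 384], [283.1, 182.5]), ([320, 203, 17, 22, 209], [327.7, 215.1]), ([226, 219, 12, 6, 34], [232.2, 221.5])]
scene red [([299, 227, 79, 51, 1764], [334.9, 251.6]), ([414, 236, 26, 16, 165], [426.2, 243.4]), ([488, 311, 60, 50, 927], [515.9, 334.8])]
scene green [([247, 133, 51, 36, 1022], [271.8, 150.7])]
scene yellow [([228, 97, 13, 23, 101], [230.4, 106.1]), ([230, 121, 25, 3, 28], [241.1, 122.4]), ([373, 278, 68, 54, 968], [403.4, 302.9])]
scene blue [([255, 0, 147, 69, 6329], [321.1, 29.8]), ([186, 123, 5, 10, 43], [188.1, 127.4]), ([144, 171, 54, 49, 1561], [170.5, 194.7]), ([390, 293, 41, 29, 334], [408.3, 308.7])]
scene turq [([250, 172, 11, 16, 75], [253.5, 177.8])]
scene pink [([250, 222, 17, 22, 287], [257.8, 233.2]), ([318, 224, 36, 20, 57], [336.0, 233.0]), ([412, 233, 21, 9, 33], [421.3, 236.7]), ([412, 240, 19, 11, 26], [420.5, 245.2])]
tcp [304.58851751  33.0747886 ]
top orange [([372, 166, 22, 23, 309], [382.4, 176.5]), ([295, 182, 20, 22, 281], [304.5, 192.3]), ([374, 192, 22, 22, 318], [384.1, 202.0]), ([46, 232, 8, 28, 40], [47.3, 243.2])]
top red [([238, 129, 51, 86, 2953], [263.5, 170.5]), ([47, 225, 57, 38, 1066], [78.7, 243.7]), ([198, 265, 34, 14, 286], [214.9, 271.6])]
top green [([436, 217, 59, 54, 2763], [464.6, 243.9])]
top yellow [([164, 164, 43, 68, 1307], [189.6, 201.0]), ([523, 230, 80, 74, 728], [568.8, 257.7])]
top blue [([436, 76, 65, 47, 2524], [467.6, 99.0]), ([556, 167, 14, 11, 115], [562.4, 172.1]), ([166, 170, 24, 47, 397], [179.2, 195.3])]
top turq [([416, 180, 20, 19, 280], [425.3, 189.0])]
top pink [([346, 130, 19, 22, 280], [354.7, 139.5])]
tcp [645.4902262 428.0408597]
```

View pics/tc.png

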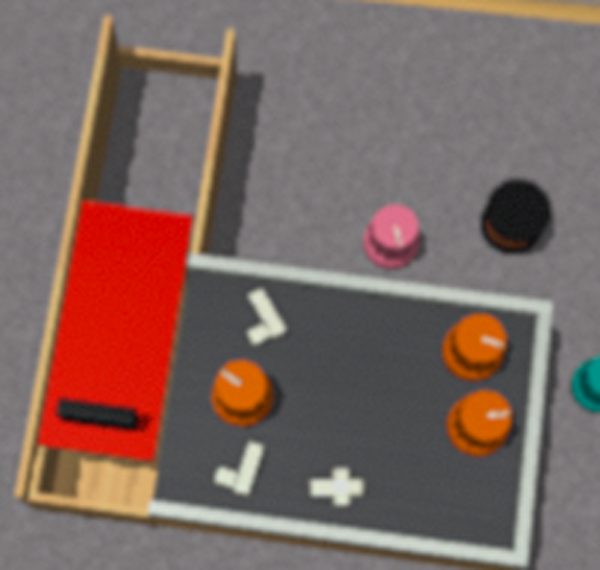

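View pics/sc.png

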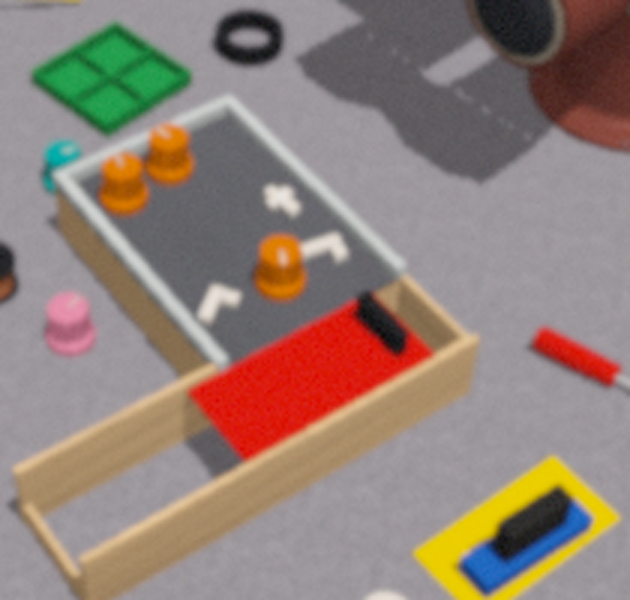

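Top view shows 3 orange knobs at about (382,176), (384,202) and (305,192), plus scraps: an L at (313,168), an L at (304,217) and a cross at (338,224). The cover is partly open, with its rib near (258,200). The look-alikes, pink (355,140) and turquoise (425,189), stand off the board on the bench, so they are not ours.

Run:
```python
from h import *
np.set_printoptions(precision=4,suppress=True)
T=lambda x,y:(225+(x-1)/3,62+(y-1)/3); S=lambda x,y:(235+(x-1)/3,125+(y-1)/3)
P={"c++":((223,360),(190,256)),"c+-":((55,176),(551,302)),"c--":((230,97),(528,564)),
"kA":((122,163),(482,336)),"kB":((169,135),(486,414)),"kC":((281,245),(241,382)),
"ribmid":((382,317),(98,410))}
for k,(s,t) in P.items():
    X,e=tri(S(*s),T(*t));print(k,X,e, plane("top",T(*t),{"c":.084,"k":.114,"r":.107}[k[0]]))
pts=np.array([plane("top",T(*P[k][1]),.084) for k in("c++","c+-","c--")])
print("edges",np.linalg.norm(np.diff(pts,axis=0),axis=1),"yaw",np.degrees(np.arctan2(*(pts[0]-pts[1])[[1,0]]))-90,np.degrees(np.arctan2(*(pts[1]-pts[2])[[1,0]])),"mid",(pts[0]+pts[2])/2)
for n in("top","scene"):
  im=cv2.imread(f"pics/{n}0.png")[:,:,::-1].copy()
  for col,z in(("green",.022),("yellow",.004),("blue",.02),("red",.077)):
    m,b=blobs(im,col); b=[q for q in b if (col!="blue" or (150<q[1][0]<200 or 390<q[1][0]<420) and q[0][4]<500)]
    if n=="top" and col=="yellow": b=[q for q in b if q[1][0]<300]
    x,y,w,h,a=max(b,key=lambda q:q[0][4])[0]
    mm=np.zeros_like(m);mm[y:y+h,x:x+w]=m[y:y+h,x:x+w]
    c=max(cv2.findContours(mm,0,1)[0],key=cv2.contourArea)[:,0]
    w=np.array([plane(n,q,z)[:2] for q in c],np.float32)*1000
    print(n,col,cv2.minAreaRect(w))
# scraps
im=cv2.imread("pics/top0.png");g=cv2.inRange(im,np.array((165,165,165)),np.array((255,255,255)))
k,l,s,ce=cv2.connectedComponentsWithStats(g)
for i in range(1,k):
    if 280<ce[i][0]<400 and 150<ce[i][1]<245 and 15<s[i][4]<200: print("scrap",ce[i],s[i],plane("top",ce[i],.079))
for nm,p in(("spool",(397,133)),("pink",(356,140)),("turq",(426,189)),("tape",(448,312)),("drv",(215,271)),("flux",(187,131))): print(nm,plane("top",p,.03))
```

```text
c++ [0.64   0.1092 0.0861] 0.0019871701439427647 [0.6414 0.1088 0.084 ]
c+- [ 0.6354 -0.1798  0.0808] 0.00273996861006748 [ 0.6353 -0.1802  0.084 ]
c-- [ 0.4263 -0.1757  0.0803] 0.0034051760187897 [ 0.4271 -0.1763  0.084 ]
kA [ 0.5912 -0.1228  0.1172] 0.0013734257016878352 [ 0.5926 -0.1237  0.114 ]
kB [ 0.5315 -0.1306  0.1158] 0.0013483852707119588 [ 0.5324 -0.1313  0.114 ]
kC [0.5349 0.0544 0.1198] 0.0004916226285757132 [0.5364 0.0545 0.114 ]
ribmid [0.5049 0.1618 0.1009] 0.0018189732459922634 [0.5043 0.1601 0.107 ]
edges [0.289  0.2083] yaw -1.2068607255474006 -1.0847232824226523 mid [ 0.5342 -0.0337  0.084 ]
top green ((465.7774353027344, -341.81939697265625), (125.843505859375, 130.37403869628906), 8.957145690917969)
top yellow ((507.2457580566406, 359.9700012207031), (169.8546600341797, 85.15258026123047), 0.8995561003684998)
top blue ((512.5001831054688, 373.6687316894531), (36.8977165222168, 116.19856262207031), 87.062744140625)
top red ((577.6694946289062, 160.01869201660156), (92.10901641845703, 204.38209533691406), 88.24844360351562)
scene green ((472.517333984375, -334.1275939941406), (131.26773071289062, 136.55226135253906), 8.700998306274414)
scene yellow ((509.4535827636719, 361.50885009765625), (167.45391845703125, 83.11581420898438), 0.7442103028297424)
scene blue ((516.7686767578125, 376.9405517578125), (34.286537170410156, 118.82511138916016), 88.43637084960938)
scene red ((580.7283935546875, 160.7473907470703), (85.2298583984375, 201.3033905029297), 88.40392303466797)
scrap [312.9368 167.6947] [308 159  12  17  95] [0.5983 0.0438 0.079 ]
scrap [305.1346 218.5769] [297 210  15  16 104] [0.4746 0.0479 0.079 ]
scrap [336.8491 223.8491] [329 218  16  12 106] [ 0.4706 -0.0264  0.079 ]
spool [ 0.7277 -0.157   0.03  ]
pink [ 0.6972 -0.0547  0.03  ]
turq [ 0.5892 -0.2387  0.03  ]
tape [ 0.3004 -0.3067  0.03  ]
drv [0.333  0.2484 0.03  ]
flux [0.6737 0.3776 0.03  ]
```

Run:
```python
import cv2,numpy as np
t=cv2.imread("pics/top0.png");s=cv2.imread("pics/scene0.png")
f=lambda im,x,y,w=80,h=60:cv2.resize(im[y:y+h,x:x+w],None,fx=5,fy=5,interpolation=2)
cv2.imwrite("pics/comp.png",np.vstack([np.hstack([f(t,425,214),f(s,232,122)]),np.hstack([f(t,145,165),f(s,367,275)])])[:600])
```

```text
(no output)
```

View pics/comp.png

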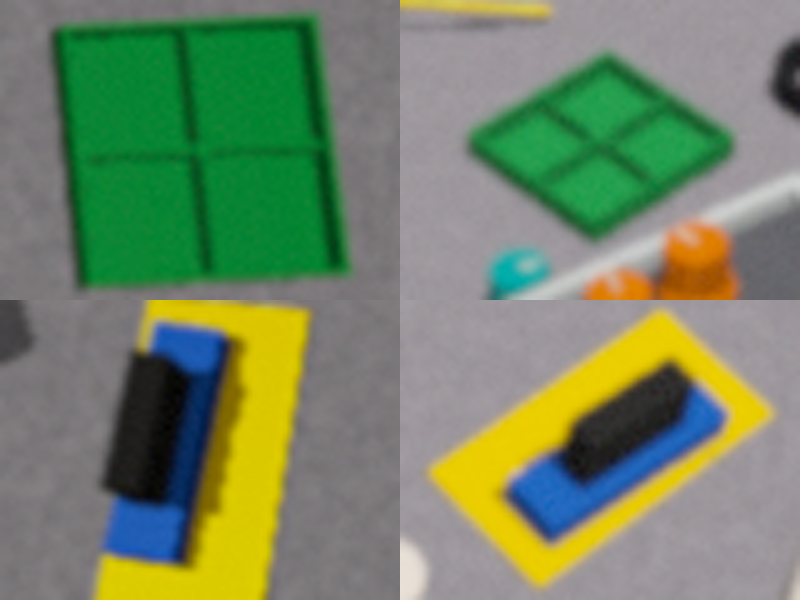

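Run:
```python
from h import *
np.set_printoptions(precision=4,suppress=True)
q=lambda x,y,ox,oy:(ox+(x-2)/5,oy+(y-2)/5)
TC=lambda x,y:q(x,y,425,214);SC=lambda x,y:q(x-400,y,232,122);TS=lambda x,y:q(x,y-300,145,165);SS=lambda x,y:q(x-400,y-300,367,275)
for n,(s,t,z) in {"cross":(SC(600,148),TC(192,150),.022),"c++":(SC(472,142),TC(55,27),.022),"c+-":(SC(606,56),TC(318,15),.022),"c--":(SC(733,142),TC(347,270),.022),"c-+":(SC(597,232),TC(82,285),.022),
"s++":(SS(553,528),TS(153,322),.024),"s+-":(SS(508,488),TS(222,333),.024),"s-+":(SS(725,408),TS(105,548),.024)}.items():
    X,e=tri(s,t);print(n,X,round(e,4),plane("top",t,z),plane("scene",s,z))
for n in C:print(n,-np.array(C[n]["R"]).T@np.array(C[n]["t"]))
```

```text
cross [ 0.4673 -0.343   0.0085] 0.0011 [ 0.4651 -0.338   0.022 ] [ 0.4757 -0.3297  0.022 ]
c++ [ 0.5436 -0.288   0.0711] 0.0911 [ 0.5182 -0.2684  0.022 ] [ 0.5417 -0.3851  0.022 ]
c+- [ 0.4966 -0.3297  0.1268] 0.06 [ 0.5386 -0.3976  0.022 ] [ 0.4188 -0.4104  0.022 ]
c-- [ 0.3878 -0.385  -0.0218] 0.1069 [ 0.4155 -0.4148  0.022 ] [ 0.4002 -0.283   0.022 ]
c-+ [ 0.4298 -0.3518 -0.1064] 0.073 [ 0.3945 -0.2879  0.022 ] [ 0.5225 -0.2606  0.022 ]
s++ [0.573  0.3912 0.0227] 0.0016 [0.5722 0.3914 0.024 ] [0.5743 0.3912 0.024 ]
s+- [0.5726 0.358  0.0161] 0.0008 [0.5704 0.3555 0.024 ] [0.5769 0.3608 0.024 ]
s-+ [0.4556 0.3928 0.0255] 0.001 [0.4555 0.3938 0.024 ] [0.4551 0.392  0.024 ]
scene [1.1267 0.784  1.1065]
top [0.3256 0.0045 1.0301]
```

Layout: station origin is about (0.534, -0.029) with yaw -1.5°. Carrier centre is about (0.467, -0.340) with yaw +9°. Pad is at (0.507, 0.360), scraper at about (0.514, 0.375). Sizes and heights agree with the text. Going to knob A first.

Add to h.py:
```python
from scipy.spatial.transform import Rotation as Ro
def go(x,y,z=None,psi=None):
    "mm shift in tool axes (after turning by spin) to world target"
    o=get_obs();R=Ro.from_rotvec(o["tool_rot"]).as_matrix();p=o["tool_pos"];cur=np.degrees(np.arctan2(R[1,0],R[0,0]))
    ps=np.radians(cur if psi is None else psi);dx,dy=x-p[0],y-p[1]
    print("t",round(o["t"],1),"pos",p.round(4),"psi",cur.round(1),"spin",round(cur-np.degrees(ps),1),"shift mm",round(1e3*(dx*np.cos(ps)+dy*np.sin(ps)),1),round(1e3*(dx*np.sin(ps)-dy*np.cos(ps)),1),None if z is None else round(1e3*(p[2]-z),1),"open",o["opening"].__round__(4),"F",o["contact_force"].round(1),"tilt",R[2,2].round(4))
```

```text
(no output)
```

Emit:
servo_tool --pt "0.8 0 0 0 4" --pt "0.8 44 -34.5 0 0" --pt "0.8 44 -34.5 0 0" --pt "0.8 44 -34.5 0 0" --pt "0.8 44 -34.5 0 0" --pt "0.8 44 -34.5 0 0" --pt "0.8 44 -34.5 0 0" --pt "0.8 44 -34.5 0 0" --pt "0.8 44 -34.5 0 0" --pt "0.8 44 -34.5 0 0" --pt "0.8 44 -34.5 0 0" --pt "0.8 0 0 0 0" --force 30

```text
t: 1.6
tool_pos: [0.5228, -0.1959, 0.2306]
tool_rot: [-3.13, -0.256, 0.001]
contact_force: [-0.3, -1.0, -0.7]
opening: 0.0686
grip_force: 0.0
```

```bash
python3 -c "
from h import *
go(.592,-.1235,.16,9)"
```

```text
t 1.6 pos [ 0.5228 -0.1959  0.2306] psi 9.4 spin 0.4 shift mm 79.7 -60.7 70.6 open 0.0686 F [-0.3 -1.  -0.7] tilt -1.0
```

Emit:
servo_tool --pt "0.8 40 -30 0 0.4" --pt "0.8 39.7 -30.7 0 0" --pt "0.8 0 0 40 0" --pt "0.8 0 0 40 0" --pt "0.8 0 0 30 0" --pt "0.8 0 0 20 0" --pt "0.8 0 0 10.6 0" --pt "0.8 0 0 0 0" --pt "0 0 0 0 0" --pt "0 0 0 0 0" --pt "0 0 0 0 0" --pt "0 0 0 0 0" --force 30

```text
t: 3.1
tool_pos: [0.592, -0.1271, 0.0925]
tool_rot: [3.131, 0.237, 0.004]
contact_force: [0.7, -0.8, 5.6]
opening: 0.0368
grip_force: 30.7
```

```bash
python3 -c "
from h import *
go(.4412,-.3754,.026)"
```

```text
t 3.1 pos [ 0.592  -0.1271  0.0925] psi 8.7 spin 0.0 shift mm -186.4 222.8 66.5 open 0.0368 F [ 0.7 -0.8  5.6] tilt -1.0
```

Emit:
servo_tool --pt "0 0 0 -20 0" --pt "0 0 0 -40 0" --pt "0 0 0 -30 0" --pt "0 -30 37 0 0" --pt "0 -40 47 0 0" --pt "0 -40 47 0 0" --pt "0 -40 47 0 0" --pt "0 -36 45 0 0" --pt "0 0 0 0 0" --pt "0 0 0 0 0"

```text
t: 4.35
tool_pos: [0.4405, -0.3748, 0.1811]
tool_rot: [-3.132, -0.236, -0.0]
contact_force: [0.5, 0.2, -0.3]
opening: 0.0369
grip_force: 30.3
```

Run:
```python
from h import *
go(.4412,-.3754,.026)
for n in C: cv2.imwrite(f"pics/{n}1.png",get_image(n)[:,:,::-1])
t=cv2.imread("pics/top1.png");s=cv2.imread("pics/scene1.png")
f=lambda im,x,y,w=130,h=130:cv2.resize(im[y:y+h,x:x+w],None,fx=3,fy=3,interpolation=2)
cv2.imwrite("pics/c1.png",np.hstack([f(t,390,160),f(s,220,80)]))
```

```text
t 4.3 pos [ 0.4405 -0.3748  0.1811] psi 8.6 spin 0.0 shift mm 0.6 0.7 155.1 open 0.0369 F [ 0.5  0.2 -0.3] tilt -1.0
```

View pics/c1.png

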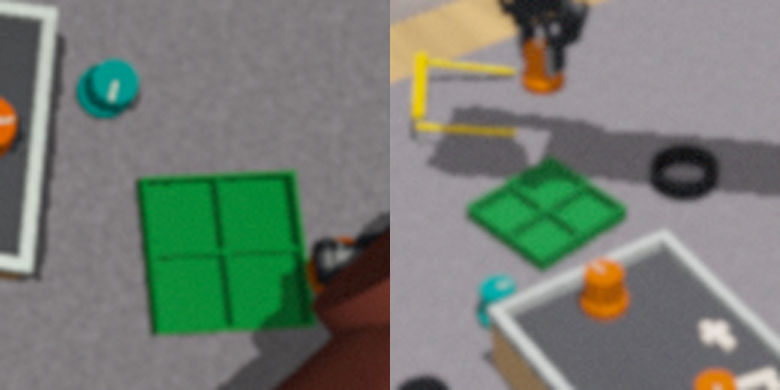

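The knob is held upright above the carrier's far well; lowering it.

Emit:
servo_tool --pt "0 0.6 0.7 40 0" --pt "0 0 0 40 0" --pt "0 0 0 30 0" --pt "0 0 0 20 0" --pt "0 0 0 10 0" --pt "0 0 0 10 0" --pt "0 0 0 3 0" --pt "0 0 0 0 0"

```text
t: 5.45
tool_pos: [0.4414, -0.3761, 0.0282]
tool_rot: [3.132, 0.237, 0.001]
contact_force: [0.5, 0.9, 0.1]
opening: 0.0365
grip_force: 30.3
```

```bash
python3 -c "
from h import *
go(.4412,-.3754,.026)"
```

```text
t 5.5 pos [ 0.4414 -0.3761  0.0282] psi 8.6 spin 0.0 shift mm -0.1 -0.7 2.2 open 0.0365 F [0.5 0.9 0.1] tilt -1.0
```

Emit:
servo_tool --pt "0 0 0 2 0" --pt "0 0 0 0 0" --pt "0.6 0 0 0 0" --pt "0.6 0 0 0 0" --pt "0.6 0 0 0 0" --pt "0.6 0 0 -30 0" --pt "0.6 0 0 -50 0" --pt "0.6 0 0 -50 0" --pt "0.8 40 -50 0 0" --pt "0.8 40 -50 0 0" --pt "0.8 40 -50 0 0" --pt "0.8 0 -50 0 0"

```text
t: 6.95
tool_pos: [0.5289, -0.1619, 0.156]
tool_rot: [-3.132, -0.239, -0.002]
contact_force: [0.2, 0.6, 0.7]
opening: 0.068
grip_force: 0.0
```

Run:
```python
from h import *
go(.532,-.131,.09,8.6)
for n in C: cv2.imwrite(f"pics/{n}2.png",get_image(n)[:,:,::-1])
t=cv2.imread("pics/top2.png");s=cv2.imread("pics/scene2.png")
f=lambda im,x,y,w=130,h=130:cv2.resize(im[y:y+h,x:x+w],None,fx=3,fy=3,interpolation=2)
cv2.imwrite("pics/c2.png",np.hstack([f(t,390,160),f(s,220,80)]))
for n in C: print(n,blobs(cv2.imread(f"pics/{n}2.png")[:,:,::-1].copy(),"orange")[1])
```

```text
t 7.0 pos [ 0.5289 -0.1619  0.156 ] psi 8.7 spin 0.1 shift mm 7.7 -30.1 66.0 open 0.068 F [0.2 0.6 0.7] tilt -1.0
scene [([565, 0, 25, 56, 206], [576.8, 24.4]), ([267, 131, 7, 16, 56], [269.6, 139.1]), ([283, 168, 16, 19, 182], [290.8, 177.3]), ([320, 203, 17, 22, 205], [327.8, 215.2]), ([226, 219, 13, 6, 36], [232.1, 221.3])]
top [([296, 182, 19, 22, 296], [304.8, 192.7]), ([46, 232, 7, 27, 35], [47.1, 243.1]), ([469, 247, 23, 18, 298], [479.2, 255.0])]
```

View pics/c2.png

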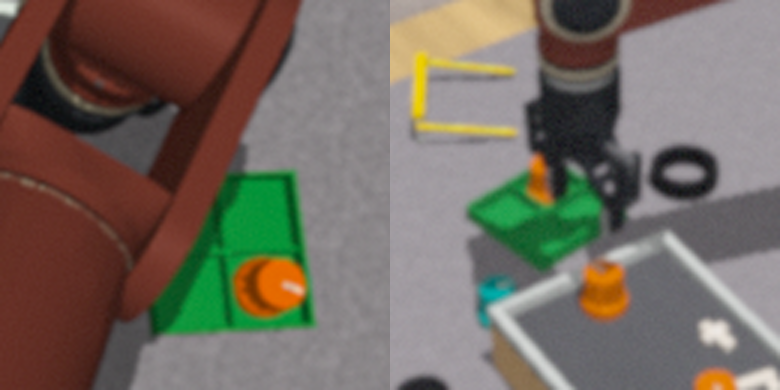

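Knob A stands in well0 (top px ~(480,255)). Now knob B.

Emit:
servo_tool --pt "0.8 7.7 -30 0 0" --pt "0.8 0 0 0 0" --pt "0.8 0 0 30 0" --pt "0.8 0 0 20 0" --pt "0.8 0 0 16 0" --pt "0.8 0 0 0 0" --pt "0 0 0 0 0" --pt "0 0 0 0 0" --pt "0 0 0 0 0" --pt "0 0 0 -20 0" --pt "0 0 0 -40 0" --pt "0 0 0 -30 0"

```text
t: 8.55
tool_pos: [0.531, -0.1332, 0.1827]
tool_rot: [3.132, 0.237, 0.003]
contact_force: [-0.3, -0.7, -1.0]
opening: 0.0369
grip_force: 30.2
```

```bash
python3 -c "
from h import *
go(.4928,-.3046,.0285,8.7)"
```

```text
t 8.6 pos [ 0.531  -0.1332  0.1827] psi 8.7 spin -0.0 shift mm -63.7 163.6 154.2 open 0.0369 F [-0.3 -0.7 -1. ] tilt -1.0
```

Emit:
servo_tool --pt "0 -16 41 0 0" --pt "0 -16 41 0 0" --pt "0 -16 41 0 0" --pt "0 -16 40 0 0" --pt "0 0 0 0 0" --pt "0 0 0 40 0" --pt "0 0 0 40 0" --pt "0 0 0 30 0" --pt "0 0 0 20 0" --pt "0 0 0 10 0" --pt "0 0 0 0 0"

```text
t: 9.93
tool_pos: [0.492, -0.3037, 0.0399]
tool_rot: [-3.133, -0.238, 0.0]
contact_force: [-0.2, 0.6, -1.1]
opening: 0.0371
grip_force: 30.3
```

```bash
python3 -c "
from h import *
go(.4928,-.3046,.028,8.7)"
```

```text
t 9.9 pos [ 0.492  -0.3037  0.0399] psi 8.7 spin -0.0 shift mm 0.7 1.0 11.9 open 0.0371 F [-0.2  0.6 -1.1] tilt -1.0
```

Emit:
servo_tool --pt "0 0.7 1 8 0" --pt "0 0 0 5 0" --pt "0 0 0 0 0" --pt "0.6 0 0 0 0" --pt "0.6 0 0 0 0" --pt "0.6 0 0 0 0" --pt "0.6 0 0 -30 0" --pt "0.6 0 0 -50 0" --pt "0.6 0 0 -50 0" --pt "0.8 25 -50 0 0" --pt "0.8 25 -50 0 0" --pt "0.8 24 -50 0 0"

```text
t: 11.42
tool_pos: [0.5436, -0.1439, 0.1572]
tool_rot: [3.132, 0.236, 0.002]
contact_force: [0.5, -0.3, 0.3]
opening: 0.0683
grip_force: 0.0
```

Run:
```python
from h import *
go(.536,.0545,.09,8.7)
for n in C:
    im=get_image(n);cv2.imwrite(f"pics/{n}3.png",im[:,:,::-1]);print(n,blobs(im,"orange")[1])
```

```text
t 11.4 pos [ 0.5436 -0.1439  0.1572] psi 8.6 spin -0.1 shift mm 22.5 -197.3 67.2 open 0.0683 F [ 0.5 -0.3  0.3] tilt -1.0
scene [([564, 0, 26, 56, 214], [576.8, 24.3]), ([265, 137, 13, 27, 144], [270.3, 153.8]), ([320, 204, 17, 21, 195], [327.7, 215.2]), ([226, 219, 13, 6, 36], [231.8, 221.4])]
top [([296, 182, 19, 22, 296], [304.8, 192.7]), ([444, 222, 18, 19, 186], [453.3, 230.5]), ([46, 232, 7, 27, 34], [47.3, 242.5]), ([469, 247, 22, 18, 296], [479.2, 255.0])]
```

Emit:
servo_tool --pt "0.8 5.5 -49 0 0" --pt "0.8 6 -49 0 0" --pt "0.8 6 -49 0 0" --pt "0.8 5 -50 0 0" --pt "0.8 0 0 0 0" --pt "0.8 0 0 30 0" --pt "0.8 0 0 20 0" --pt "0.8 0 0 16.5 0" --pt "0.8 0 0 0 0" --pt "0 0 0 0 0" --pt "0 0 0 0 0" --pt "0 0 0 0 0"

```text
t: 13.02
tool_pos: [0.5368, 0.0528, 0.0916]
tool_rot: [3.132, 0.237, 0.004]
contact_force: [0.9, -1.1, 3.1]
opening: 0.0371
grip_force: 30.5
```

Emit:
servo_tool --pt "0 0 0 0 0" --pt "0 0 0 -20 0" --pt "0 0 0 -40 0" --pt "0 0 0 -30 0" --pt "0 0 0 0 0" --pt "0 0 0 0 0"

```text
t: 13.78
tool_pos: [0.5351, 0.0529, 0.1794]
tool_rot: [-3.132, -0.237, 0.002]
contact_force: [0.1, 0.2, -1.1]
opening: 0.0369
grip_force: 30.2
```

```bash
python3 -c "
from h import *
go(.5024,-.3658,.0285,8.7)"
```

```text
t 13.8 pos [0.5351 0.0529 0.1794] psi 8.7 spin -0.0 shift mm -95.7 408.9 150.9 open 0.0369 F [ 0.1  0.2 -1.1] tilt -1.0
```

Emit:
servo_tool --pt "0 -11 46 0 0" --pt "0 -11 46 0 0" --pt "0 -11 46 0 0" --pt "0 -11 46 0 0" --pt "0 -11 46 0 0" --pt "0 -11 46 0 0" --pt "0 -10 45 0 0" --pt "0 -10 45 0 0" --pt "0 -9.7 43 0 0" --pt "0 0 0 0 0" --pt "0 0 0 0 0"

```text
t: 15.15
tool_pos: [0.502, -0.3649, 0.1783]
tool_rot: [-3.13, -0.236, 0.003]
contact_force: [-0.7, 0.0, -0.8]
opening: 0.0369
grip_force: 30.4
```

Run:
```python
from h import *
go(.5024,-.3658,.0285,8.7)
c=plane("top",(480,256),.048);print(c)
for n in C: cv2.imwrite(f"pics/{n}4.png",get_image(n)[:,:,::-1])
t=cv2.imread("pics/top4.png");s=cv2.imread("pics/scene4.png")
f=lambda im,x,y,w=130,h=130:cv2.resize(im[y:y+h,x:x+w],None,fx=3,fy=3,interpolation=2)
cv2.imwrite("pics/c4.png",np.hstack([f(t,400,180),f(s,220,80)]))
```

```text
t 15.2 pos [ 0.502  -0.3649  0.1783] psi 8.6 spin -0.1 shift mm 0.2 0.9 149.8 open 0.0369 F [-0.7  0.  -0.8] tilt -1.0
[ 0.43666383 -0.37029008  0.048     ]
```

View pics/c4.png

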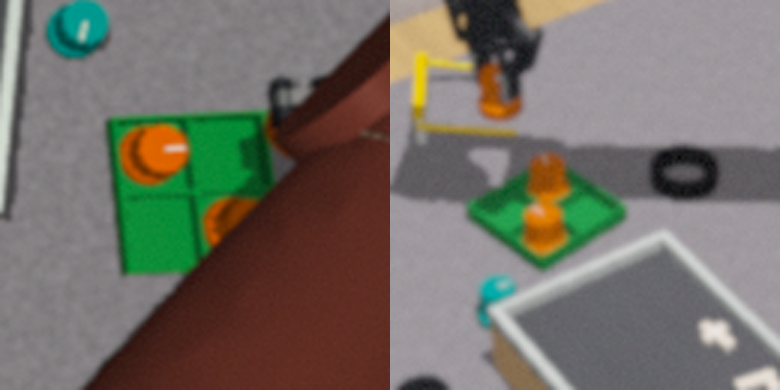

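A and B stand in well0 and well3, and C is above well2.

Emit:
servo_tool --pt "0 0.2 0.9 40 0" --pt "0 0 0 40 0" --pt "0 0 0 30 0" --pt "0 0 0 20 0" --pt "0 0 0 12 0" --pt "0 0 0 10 0" --pt "0 0 0 0 0" --pt "0.54 0 0 0 0" --pt "0.54 0 0 0 0" --pt "0.54 0 0 0 0" --pt "0.54 0 0 -30 0" --pt "0.54 0 0 -50 0"

```text
t: 16.75
tool_pos: [0.5016, -0.3655, 0.1067]
tool_rot: [-3.129, -0.236, 0.006]
contact_force: [0.6, -1.3, 0.4]
opening: 0.0461
grip_force: 0.0
```

Emit:
servo_tool --pt "0.6 0 0 -50 0" --pt "0.6 0 0 -20 0" --pt "0.6 0 -50 0 0" --pt "0.6 0 -50 0 0" --pt "0.6 0 -50 0 0" --pt "0.6 0 -50 0 0" --pt "0.6 0 -50 0 0" --pt "0.6 0 -50 0 0" --pt "0.6 0 -50 0 0" --pt "0.6 0 -50 0 0" --pt "0.6 0 -50 0 0" --pt "0.6 0 0 0 0"

```text
t: 18.25
tool_pos: [0.434, 0.0805, 0.177]
tool_rot: [-3.132, -0.245, 0.003]
contact_force: [0.0, 0.0, -0.6]
opening: 0.0514
grip_force: 0.0
```

Run:
```python
from h import *
go(.504,.161,.14,88.5)
for n in C: 
    im=get_image(n);cv2.imwrite(f"pics/{n}5.png",im[:,:,::-1]);print(n,blobs(im,"orange")[1])
t=cv2.imread("pics/top5.png");s=cv2.imread("pics/scene5.png")
f=lambda im,x,y,w=130,h=130:cv2.resize(im[y:y+h,x:x+w],None,fx=3,fy=3,interpolation=2)
cv2.imwrite("pics/c5.png",np.hstack([f(t,400,180),f(s,220,80)]))
cv2.imwrite("pics/c5b.png",cv2.resize(s[125:325,235:445],None,fx=3,fy=3,interpolation=2))
```

```text
t 18.2 pos [0.434  0.0805 0.177 ] psi 9.0 spin -79.5 shift mm 82.3 67.8 37.0 open 0.0514 F [ 0.   0.  -0.6] tilt -1.0
scene [([564, 37, 10, 19, 55], [568.2, 47.5]), ([267, 132, 11, 13, 92], [272.3, 138.8]), ([253, 140, 20, 13, 118], [260.1, 147.2]), ([266, 154, 11, 8, 67], [270.8, 157.1]), ([226, 219, 12, 6, 38], [231.8, 221.2])]
top [([441, 222, 21, 19, 283], [450.4, 230.8]), ([466, 222, 22, 18, 289], [476.6, 230.3]), ([46, 232, 8, 27, 37], [47.4, 242.4]), ([469, 247, 23, 18, 295], [479.3, 255.0])]
```

View pics/c5.png

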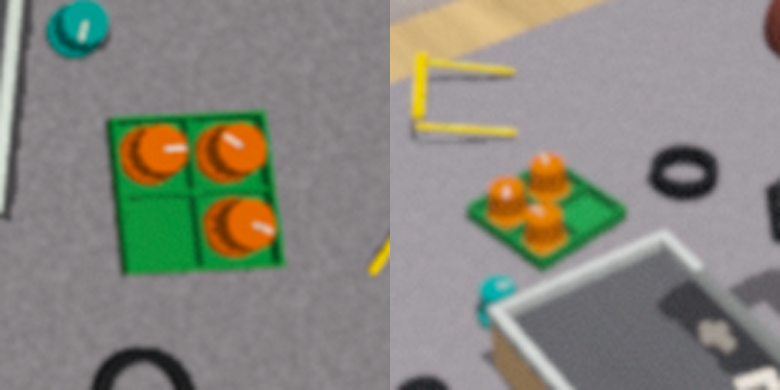

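All three knobs stand in wells (px ~ (451,231), (477,230), (479,255)). Next is the cover.

Emit:
servo_tool --pt "0.45 0 0 0 -10" --pt "0.45 0 0 0 -10" --pt "0.45 0 0 0 -10" --pt "0.45 0 0 0 -10" --pt "0.45 0 0 0 -10" --pt "0.45 0 0 0 -10" --pt "0.45 0 0 0 -10" --pt "0.45 0 0 0 -9.5" --pt "0.45 41 34 0 0" --pt "0.45 41 34 0 0" --pt "0.45 0 0 0 0"

```text
t: 19.73
tool_pos: [0.5075, 0.1579, 0.1769]
tool_rot: [-2.256, -2.184, 0.003]
contact_force: [-0.2, 0.4, 0.6]
opening: 0.0387
grip_force: 0.0
```

Run:
```python
from h import *
go(.504,.161,.083,88.5)
im=get_image("scene")
cv2.imwrite("pics/c6.png",cv2.resize(cv2.cvtColor(im[130:280,260:460],4),None,fx=4,fy=4,interpolation=2))
```

```text
t 19.7 pos [0.5075 0.1579 0.1769] psi 88.2 spin -0.3 shift mm 3.0 -3.6 93.9 open 0.0387 F [-0.2  0.4  0.6] tilt -1.0
```

View pics/c6.png

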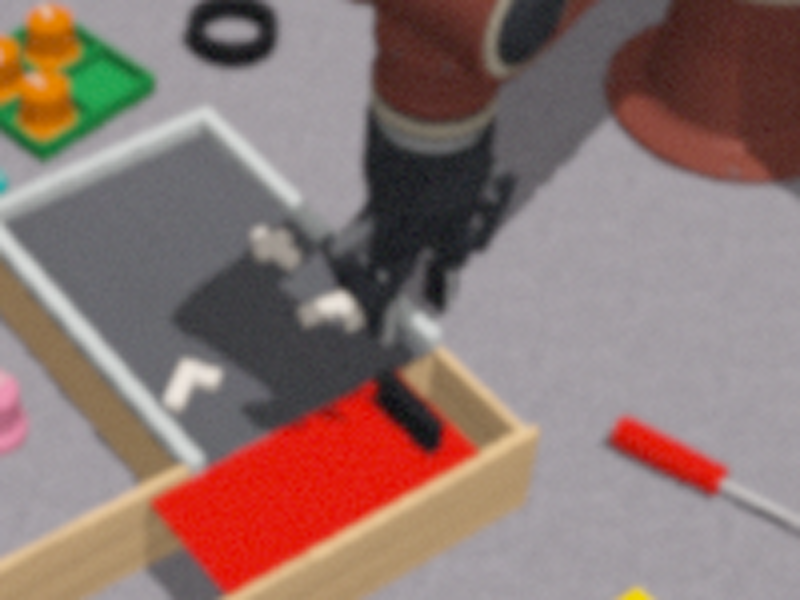

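Gripper is above the rib (crop (405,410)), cover unmoved. Descending and gripping it.

Emit:
servo_tool --pt "0.45 3 -3.6 30 -0.3" --pt "0.45 0 0 30 0" --pt "0.45 0 0 20 0" --pt "0.45 0 0 10 0" --pt "0.45 0 0 3 0" --pt "0.45 0 0 0 0" --pt "0 0 0 0 0" --pt "0 0 0 0 0" --pt "0 0 0 0 0" --pt "0 0 0 0 0" --force 40

```text
t: 21.02
tool_pos: [0.5032, 0.1611, 0.0863]
tool_rot: [2.25, 2.191, 0.002]
contact_force: [-0.5, -0.5, 6.1]
opening: 0.0135
grip_force: 41.9
```

```bash
python3 -c "
from h import *
o=get_obs();p=o['tool_pos'];go(p[0]+.161*np.cos(np.radians(-1.6)),p[1]+.161*np.sin(np.radians(-1.6)),.083)"
```

```text
t 21.0 pos [0.5032 0.1611 0.0863] psi 88.5 spin 0.0 shift mm -0.1 161.0 3.3 open 0.0135 F [-0.5 -0.5  6.1] tilt -1.0
```

Emit:
servo_tool --pt "0 0 10 -1 0" --pt "0 0 20 0 0" --pt "0 0 20 0 0" --pt "0 0 20 0 0" --pt "0 0 20 0 0" --pt "0 0 20 0 0" --pt "0 0 20 0 0" --pt "0 0 20 0 0" --pt "0 0 8 0 0" --pt "0 0 3 0 0" --pt "0 0 0 0 0" --pt "0 0 0 0 0"

```text
t: 22.52
tool_pos: [0.6635, 0.1565, 0.0864]
tool_rot: [2.251, 2.191, 0.001]
contact_force: [2.0, -2.7, 2.5]
opening: 0.0132
grip_force: 41.4
```

Run:
```python
from h import *
go(.664,.157)
for n in C:
  im=get_image(n); cv2.imwrite(f"pics/{n}7.png",im[:,:,::-1])
```

```text
t 22.5 pos [0.6635 0.1565 0.0864] psi 88.5 spin 0.0 shift mm 0.5 0.5 None open 0.0132 F [ 2.  -2.7  2.5] tilt -1.0
```

Emit:
servo_tool --pt "0 0 3 0 0" --pt "0 0 2 0 0" --pt "0 0 0 0 0" --pt "0 0 0 0 0"

```text
t: 23.12
tool_pos: [0.6646, 0.1564, 0.0863]
tool_rot: [-2.246, -2.187, 0.013]
contact_force: [-14.7, -3.9, 12.1]
opening: 0.0128
grip_force: 43.0
```

```bash
python3 -c "
from h import *
go(.664,.157)"
```

```text
t 23.1 pos [0.6646 0.1564 0.0863] psi 88.5 spin 0.0 shift mm 0.6 -0.6 None open 0.0128 F [-14.7  -3.9  12.1] tilt -0.9999
```

Emit:
servo_tool --pt "0 0 -4 0 0" --pt "0.45 0 -0.5 0 0" --pt "0.45 0 0 0 0" --pt "0.45 0 0 0 0" --pt "0.45 0 0 -30 0" --pt "0.45 0 0 -50 0" --pt "0.6 0 0 -50 10" --pt "0.6 0 0 0 10" --pt "0.6 0 0 0 10" --pt "0.6 0 0 0 10" --pt "0.6 0 0 0 10" --pt "0.6 0 0 0 10"

```text
t: 24.62
tool_pos: [0.6639, 0.1567, 0.2159]
tool_rot: [-3.047, -0.763, 0.001]
contact_force: [-0.1, 0.9, 0.2]
opening: 0.0512
grip_force: 0.0
```

Emit:
servo_tool --pt "0.6 0 0 0 10" --pt "0.6 0 0 0 10" --pt "0.6 0 0 0 10" --pt "0.6 -29 -44 0 0" --pt "0.6 -29 -44 0 0" --pt "0.6 -29 -44 0 0" --pt "0.6 -29 -44 0 0" --pt "0.6 -29 -42 0 0" --pt "0.6 0 0 0 0" --pt "0.6 0 0 0 0"

```text
t: 25.88
tool_pos: [0.525, 0.3782, 0.216]
tool_rot: [3.141, -0.042, 0.0]
contact_force: [0.6, 0.4, -0.4]
opening: 0.0513
grip_force: 0.0
```

Run:
```python
from h import *
go(.514,.374,.031,-1.5)
for n in C:
  im=get_image(n); cv2.imwrite(f"pics/{n}8.png",im[:,:,::-1])
a=cv2.imread("pics/top8.png")[60:260,150:420];b=cv2.imread("pics/scene8.png")[130:350,235:475]
cv2.imwrite("pics/c8.png",np.hstack([cv2.resize(a,(400,296)),cv2.resize(b,(400,367))[:296]]) if 0 else cv2.resize(b,(655,600),interpolation=2))
```

```text
t 25.9 pos [0.525  0.3782 0.216 ] psi -1.5 spin -0.0 shift mm -10.9 4.5 185.0 open 0.0513 F [ 0.6  0.4 -0.4] tilt -1.0
```

View pics/c8.png

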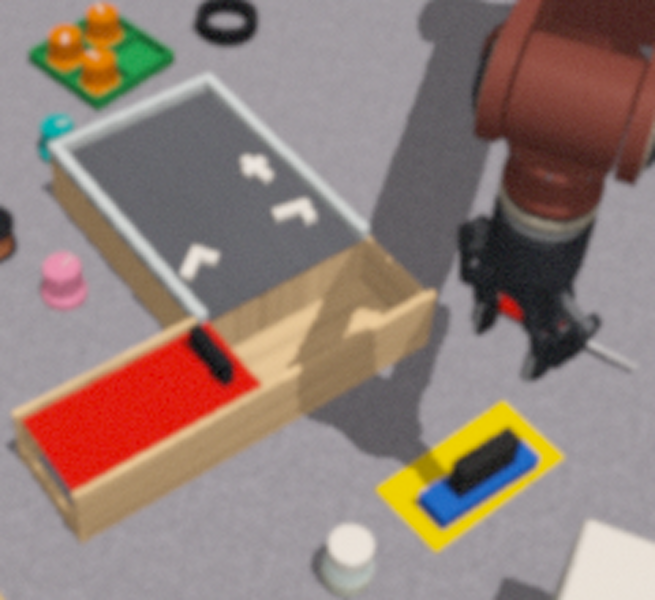

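Cover is fully open, scraps unmoved, scraper on the pad. Grasping the scraper.

Emit:
servo_tool --pt "0.6 -10.9 4.5 40 0" --pt "0.6 0 0 40 0" --pt "0.6 0 0 40 0" --pt "0.6 0 0 30 0" --pt "0.6 0 0 20 0" --pt "0.6 0 0 12 0" --pt "0.6 0 0 0 0" --pt "0 0 0 0 0" --pt "0 0 0 0 0" --pt "0 0 0 0 0" --pt "0 0 0 0 0" --force 60

```text
t: 27.35
tool_pos: [0.5148, 0.375, 0.0359]
tool_rot: [-3.14, 0.042, -0.004]
contact_force: [0.4, 0.8, 6.5]
opening: 0.0193
grip_force: 63.1
```

Emit:
servo_tool --pt "0 0 0 -20 0" --pt "0 0 0 -40 0" --pt "0 0 0 -40 0" --pt "0 0 0 -40 0" --pt "0 0 0 0 0" --pt "0 0 0 0 0"

```text
t: 28.1
tool_pos: [0.5129, 0.3737, 0.1728]
tool_rot: [3.14, -0.042, -0.003]
contact_force: [-0.8, 0.4, -2.0]
opening: 0.0187
grip_force: 62.0
```

```bash
cat > st.py <<'E'
from h import *
import sys
# target of TCP in station frame
a=np.radians(-1.5);O=np.array([.534,-.029])
def W(x,y): return O+np.array([x*np.cos(a)-y*np.sin(a),x*np.sin(a)+y*np.cos(a)])
E
python3 - <<'E'
from st import *
o=get_obs();d=o["tool_pos"][:2]-O;print("station xy",d@[np.cos(a),np.sin(a)],d@[-np.sin(a),np.cos(a)])
go(*W(-.034,-.118),.16)
for n in C: cv2.imwrite(f"pics/{n}9.png",get_image(n)[:,:,::-1])
b=cv2.imread("pics/scene9.png")[130:350,235:475]
cv2.imwrite("pics/c9.png",cv2.resize(b,(655,600),interpolation=2))
E
```

```text
station xy -0.031597209139385095 0.40197863027060443
t 28.1 pos [0.5129 0.3737 0.1728] psi -1.5 spin 0.0 shift mm -2.0 520.0 12.8 open 0.0187 F [-0.8  0.4 -2. ] tilt -1.0
```

View pics/c9.png

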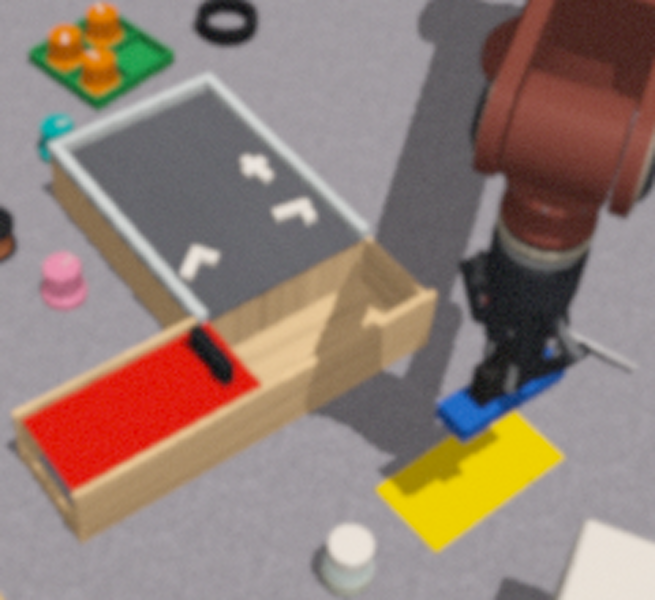

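Emit:
servo_tool --pt "0 0 43 0 0" --pt "0 0 43 0 0" --pt "0 0 43 0 0" --pt "0 0 43 0 0" --pt "0 0 43 0 0" --pt "0 0 43 0 0" --pt "0 0 43 0 0" --pt "0 0 43 0 0" --pt "0 0 43 0 0" --pt "0 0 43 0 0" --pt "0 0 42 0 0" --pt "0 0 0 0 0"

```text
t: 29.7
tool_pos: [0.4999, -0.0995, 0.1723]
tool_rot: [-3.141, 0.049, 0.005]
contact_force: [0.0, 0.8, -2.2]
opening: 0.019
grip_force: 62.0
```

```bash
python3 -c "
from st import *
go(*W(-.031,-.07),.106)"
```

```text
t 29.7 pos [ 0.4999 -0.0995  0.1723] psi -1.8 spin 0.0 shift mm 1.2 -1.4 66.3 open 0.019 F [ 0.   0.8 -2.2] tilt -1.0
```

Emit:
servo_tool --pt "0 1 -1 30 0" --pt "0 0 0 26 0" --pt "0 0 0 10 0" --pt "0 0 0 2 0" --pt "0 0 0 1 0" --pt "0 0 0 0 0"

```text
t: 30.45
tool_pos: [0.5028, -0.0967, 0.1063]
tool_rot: [3.141, -0.042, 0.003]
contact_force: [0.2, -0.4, -1.7]
opening: 0.0191
grip_force: 61.9
```

Emit:
servo_tool --pt "0 0 0 1 0" --pt "0 0 0 0 0"

```text
t: 30.7
tool_pos: [0.5022, -0.0967, 0.1045]
tool_rot: [3.141, -0.043, 0.001]
contact_force: [-0.3, 0.3, -2.0]
opening: 0.0191
grip_force: 61.9
```

Emit:
servo_tool --pt "0 0 0 1 0" --pt "0 0 0 0 0"

```text
t: 30.95
tool_pos: [0.502, -0.0966, 0.1031]
tool_rot: [-3.141, 0.043, 0.0]
contact_force: [-0.5, 0.1, -2.4]
opening: 0.019
grip_force: 61.9
```

Emit:
servo_tool --pt "0 0 0 1 0" --pt "0 0 0 0 0"

```text
t: 31.2
tool_pos: [0.502, -0.0966, 0.102]
tool_rot: [-3.141, 0.042, 0.0]
contact_force: [-0.4, -0.1, -2.3]
opening: 0.0188
grip_force: 61.9
```

Emit:
servo_tool --pt "0 0 0 1 0" --pt "0 0 0 0 0"

```text
t: 31.45
tool_pos: [0.5023, -0.0967, 0.1018]
tool_rot: [3.141, -0.042, 0.001]
contact_force: [-3.0, 1.6, 3.0]
opening: 0.0187
grip_force: 62.6
```

Emit:
servo_tool --pt "0 0 -8 0 0" --pt "0 0 -14 0 0" --pt "0 0 -14 0 0" --pt "0 0 -14 0 0" --pt "0 0 -14 0 0" --pt "0 0 -14 0 0" --pt "0 0 -14 0 0" --pt "0 0 -14 0 0" --pt "0 0 -14 0 0" --pt "0 0 -14 0 0" --pt "0 0 -14 0 0" --pt "0 0 -14 0 0"

```text
t: 32.95
tool_pos: [0.5068, 0.0659, 0.1018]
tool_rot: [3.14, -0.042, 0.001]
contact_force: [-0.2, -4.5, 6.2]
opening: 0.019
grip_force: 63.0
```

```bash
cat >> st.py <<'E'
def stn(p): d=np.array(p[:2])-O; return np.round([d@[np.cos(a),np.sin(a)],d@[-np.sin(a),np.cos(a)]],4)
def scraps(tag):
    for n in C:
        im=get_image(n);cv2.imwrite(f"pics/{n}{tag}.png",im[:,:,::-1])
        hsv=cv2.cvtColor(im,cv2.COLOR_RGB2HSV);m=((hsv[...,1]<50)&(hsv[...,2]>150)).astype(np.uint8)
        k,l,s,ce=cv2.connectedComponentsWithStats(m)
        for i in range(1,k):
            if s[i][4]<12: continue
            for z in (.079,.011):
                q=stn(plane(n,ce[i],z))
                lo,hi=(-.145,.16) if z>.05 else (.14,.24)
                if abs(q[0])<.105 and lo<q[1]<hi: print(n,"z",z,"stn",q,"area",s[i][4],"px",ce[i].round(0))
E
python3 - <<'E'
from st import *
go(*W(-.031,.152)); scraps("s1")
E
```

```text
t 33.0 pos [0.5068 0.0659 0.1018] psi -1.5 spin 0.0 shift mm -1.3 -57.8 None open 0.019 F [-0.2 -4.5  6.2] tilt -1.0
scene z 0.079 stn [-0.0586  0.1323] area 109 px [355. 219.]
scene z 0.011 stn [-0.0641  0.1531] area 71 px [359. 238.]
top z 0.079 stn [ 0.0247 -0.1024] area 972 px [385. 193.]
top z 0.079 stn [-0.0547  0.143 ] area 163 px [277. 212.]
top z 0.011 stn [-0.0437  0.1512] area 163 px [277. 212.]
top z 0.079 stn [-0.0986 -0.0068] area 129 px [338. 239.]
```

Emit:
servo_tool --pt "0 0 -12 -0.5 0" --pt "0 0 -12 0 0" --pt "0 0 -12 0 0" --pt "0 0 -12 0 0" --pt "0 0 -10 0 0" --pt "0 0 0 0 0" --pt "0 0 0 0 0" --pt "0 0 20 -30 0" --pt "0 0 40 -40 0" --pt "0 0 40 0 0" --pt "0 0 40 0 0" --pt "0 0 40 0 0"

```text
t: 34.55
tool_pos: [0.5018, -0.0561, 0.1694]
tool_rot: [-3.138, 0.042, 0.006]
contact_force: [0.6, 0.7, -1.7]
opening: 0.0191
grip_force: 62.1
```

Run:
```python
from st import *
go(*W(.031,-.03),.106); scraps("s2")
b=cv2.imread("pics/scenes2.png")[150:300,240:440];c=cv2.imread("pics/tops2.png")[140:250,230:420]
cv2.imwrite("pics/cs2.png",np.hstack([cv2.resize(b,(400,300),interpolation=2),cv2.resize(c,(400,300),interpolation=2)]))
```

```text
t 34.5 pos [ 0.5018 -0.0561  0.1694] psi -1.5 spin 0.0 shift mm 62.5 2.1 63.4 open 0.0191 F [ 0.6  0.7 -1.7] tilt -1.0
scene z 0.011 stn [-0.0616  0.1636] area 175 px [361. 241.]
top z 0.079 stn [0.1029 0.0874] area 211 px [310. 151.]
top z 0.079 stn [0.0621 0.0746] area 128 px [313. 168.]
top z 0.011 stn [-0.0511  0.1694] area 149 px [269. 214.]
top z 0.079 stn [-0.0987  0.1085] area 156 px [289. 232.]
top z 0.079 stn [-0.0838 -0.1447] area 97 px [399. 241.]
```

View pics/cs2.png

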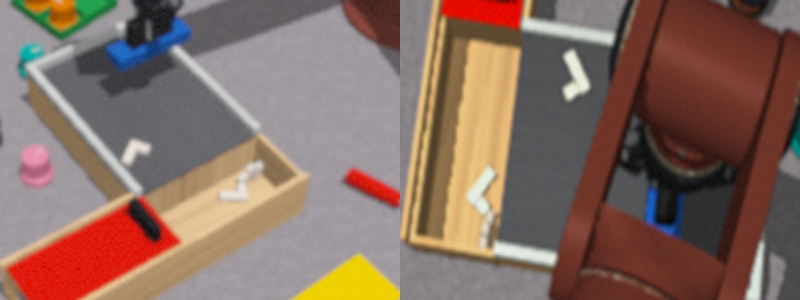

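Two scraps are in the compartment (crop (240,185)); the remaining L is at station (0.062, 0.075). Second lane.

Emit:
servo_tool --pt "0 31 -14 0 0" --pt "0 31 -14 0 0" --pt "0 0 0 30 0" --pt "0 0 0 20 0" --pt "0 0 0 10 0" --pt "0 0 0 4 0" --pt "0 0 0 0 0" --pt "0 0 0 2 0" --pt "0 0 0 0 0" --pt "0 0 0 0 0"

```text
t: 35.9
tool_pos: [0.5661, -0.0304, 0.1061]
tool_rot: [3.141, -0.043, 0.001]
contact_force: [-0.8, 0.7, -2.5]
opening: 0.0187
grip_force: 62.1
```

```bash
python3 -c "
from st import *
print(stn(get_obs()['tool_pos']));go(*W(.031,.152),.1018)"
```

```text
[ 0.0321 -0.0005]
t 35.9 pos [ 0.5661 -0.0304  0.1061] psi -1.6 spin 0.0 shift mm -1.3 -152.5 4.3 open 0.0187 F [-0.8  0.7 -2.5] tilt -1.0
```

Emit:
servo_tool --pt "0 -1 0 3 0" --pt "0 0 0 1.5 0" --pt "0 0 0 0 0" --pt "0 0 0 0 0" --pt "0 0 -10 0 0" --pt "0 0 -14 0 0" --pt "0 0 -14 0 0" --pt "0 0 -14 0 0" --pt "0 0 -14 0 0" --pt "0 0 -14 0 0" --pt "0 0 -14 0 0"

```text
t: 37.28
tool_pos: [0.5679, 0.0645, 0.1018]
tool_rot: [3.14, -0.042, 0.002]
contact_force: [-0.0, -3.9, 5.6]
opening: 0.0188
grip_force: 63.1
```

Emit:
servo_tool --pt "0 0 -14 0 0" --pt "0 0 -14 0 0" --pt "0 0 -14 -0.5 0" --pt "0 0 -14 0 0" --pt "0 0 -4 0 0" --pt "0 0 0 0 0" --pt "0 0 0 0 0" --pt "0 0 20 -30 0" --pt "0 0 40 -40 0" --pt "0 0 40 0 0" --pt "0 0 40 0 0" --pt "0 0 0 0 0"

```text
t: 38.78
tool_pos: [0.5641, -0.0175, 0.1696]
tool_rot: [-3.139, 0.049, 0.005]
contact_force: [-0.8, 0.5, -2.5]
opening: 0.0197
grip_force: 61.9
```

Run:
```python
from st import *
go(.507,.361,.15,0); scraps("s3")
```

```text
t 38.8 pos [ 0.5641 -0.0175  0.1696] psi -1.8 spin -1.8 shift mm -57.1 -378.5 19.6 open 0.0197 F [-0.8  0.5 -2.5] tilt -1.0
scene z 0.079 stn [ 0.0987 -0.0008] area 432 px [281. 213.]
scene z 0.011 stn [-0.0613  0.1639] area 178 px [361. 241.]
scene z 0.011 stn [0.0606 0.142 ] area 36 px [321. 255.]
top z 0.079 stn [0.1024 0.1292] area 45 px [293. 149.]
top z 0.079 stn [0.0661 0.1476] area 63 px [283. 162.]
top z 0.011 stn [0.0858 0.1562] area 63 px [283. 162.]
top z 0.079 stn [ 0.1006 -0.1246] area 176 px [398. 163.]
top z 0.079 stn [-0.0621  0.1598] area 151 px [269. 214.]
top z 0.011 stn [-0.0515  0.1693] area 151 px [269. 214.]
top z 0.079 stn [-0.0982  0.1358] area 30 px [277. 231.]
top z 0.011 stn [-0.0903  0.1436] area 30 px [277. 231.]
```

Run:
```python
from st import *
for s,t in(((321,255),(283,162)),((361,241),(269,214))):
    X,e=tri(s,t);print(X.round(4),e.round(4),stn(X))
```

```text
[0.6137 0.1237 0.0386] 0.0071 [0.0757 0.1547]
[0.484  0.1413 0.0219] 0.0028 [-0.0545  0.1689]
```

Run:
```python
import cv2,numpy as np
b=cv2.imread("pics/scenes3.png")[200:290,280:400];c=cv2.imread("pics/tops3.png")[135:245,230:340]
cv2.imwrite("pics/cs3.png",np.hstack([cv2.resize(b,(400,300),interpolation=2),cv2.resize(c,(400,400),interpolation=2)[:300]]))
```

```text
(no output)
```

View pics/cs3.png

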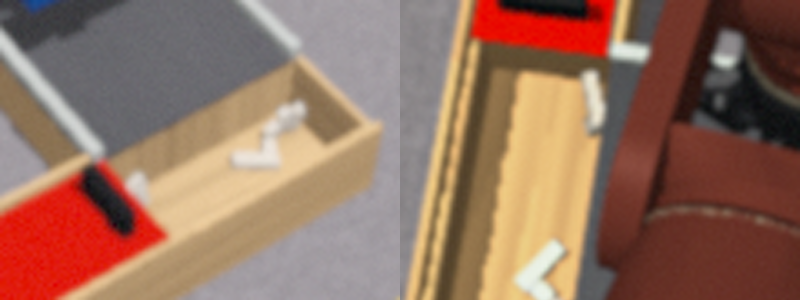

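All three scraps are in the compartment: the L leans on the board-side wall at z≈0.04, the other two at (-0.055, 0.169). The board is clear. Putting the scraper back.

Emit:
servo_tool --pt "0 0 0 0 -2.6" --pt "0 -6 -42 0 0" --pt "0 -6 -42 0 0" --pt "0 -6 -42 0 0" --pt "0 -6 -42 0 0" --pt "0 -6 -42 0 0" --pt "0 -6 -42 0 0" --pt "0 -6 -42 0 0" --pt "0 -5 -42 0 0" --pt "0 -5 -42 0 0" --pt "0 0 0 0 0" --pt "0 0 0 0 0"

```text
t: 40.38
tool_pos: [0.5053, 0.3611, 0.1707]
tool_rot: [3.141, 0.031, -0.003]
contact_force: [0.3, -0.1, -2.2]
opening: 0.019
grip_force: 62.0
```

```bash
python3 -c "
from st import *
go(.507,.361,.038,0.8)"
```

```text
t 40.4 pos [0.5053 0.3611 0.1707] psi 1.1 spin 0.3 shift mm 1.7 0.2 132.7 open 0.019 F [ 0.3 -0.1 -2.2] tilt -1.0
```

Emit:
servo_tool --pt "0 1.7 0 40 0" --pt "0 0 0 40 0" --pt "0 0 0 30 0" --pt "0 0 0 15 0" --pt "0 0 0 7 0" --pt "0 0 0 0 0" --pt "0 0 0 1.5 0" --pt "0 0 0 1 0" --pt "0 0 0 0 0"

```text
t: 41.5
tool_pos: [0.5083, 0.3609, 0.0377]
tool_rot: [-3.141, -0.029, -0.001]
contact_force: [0.2, -0.0, -2.6]
opening: 0.0189
grip_force: 62.0
```

Emit:
servo_tool --pt "0 0 0 1 0" --pt "0 0 0 0 0" --pt "0 0 0 1 0" --pt "0 0 0 0 0"

```text
t: 42.0
tool_pos: [0.5082, 0.3608, 0.0358]
tool_rot: [3.141, 0.029, -0.0]
contact_force: [-1.8, -0.1, 3.2]
opening: 0.019
grip_force: 62.5
```

Emit:
servo_tool --pt "0.6 0 0 0 0" --pt "0.6 0 0 0 0" --pt "0.6 0 0 0 0" --pt "0.6 0 0 -30 0" --pt "0.6 0 0 -50 0" --pt "0.6 0 0 -50 0" --pt "0.6 0 0 -40 -10" --pt "0.5 0 0 0 -10" --pt "0.5 0 0 0 -10" --pt "0.5 0 0 0 -10" --pt "0.5 0 0 0 -10" --pt "0.5 0 0 0 -10"

```text
t: 43.5
tool_pos: [0.5081, 0.3607, 0.2051]
tool_rot: [-2.702, -1.603, -0.0]
contact_force: [0.4, 0.3, -0.6]
opening: 0.0425
grip_force: 0.0
```

Emit:
servo_tool --pt "0.5 0 0 0 -10" --pt "0.5 0 0 0 -10" --pt "0.5 0 0 0 -7.5" --pt "0.5 -50 35 0 0" --pt "0.5 -50 35 0 0" --pt "0.5 -50 35 0 0" --pt "0.5 -40 35 0 0" --pt "0.5 0 0 0 0" --pt "0.5 0 0 0 0"

```text
t: 44.62
tool_pos: [0.643, 0.1674, 0.2049]
tool_rot: [-2.249, -2.192, 0.0]
contact_force: [-0.8, -0.4, 0.5]
opening: 0.0425
grip_force: 0.0
```

Run:
```python
from st import *
go(.663,.157,.084,88.5); scraps("s4")
# blue block & rib & red cover
for n in C:
    im=cv2.imread(f"pics/{n}s4.png")[:,:,::-1].copy()
    m,b=blobs(im,"blue");print(n,[q for q in b if 150<q[1][0]<200 and q[1][1]>150 or 385<q[1][0]<430 and q[1][1]>250]);print(blobs(im,"red")[1])
    hsv=cv2.cvtColor(im,cv2.COLOR_RGB2HSV);k=(hsv[...,2]<50).astype(np.uint8)
    x0,y0,x1,y1=(240,100,300,150) if n=="top" else (290,235,340,280)
    kk=k[y0:y1,x0:x1];ys,xs=np.nonzero(kk);print("black",len(xs),xs.mean()+x0 if len(xs) else 0,ys.mean()+y0 if len(xs) else 0,xs.min()+x0,xs.max()+x0,ys.min()+y0,ys.max()+y0)
print(proj("top",[.663,.157,.095]),proj("scene",[.663,.157,.095]))
```

```text
t 44.6 pos [0.643  0.1674 0.2049] psi 88.5 spin 0.0 shift mm -9.9 20.3 120.9 open 0.0425 F [-0.8 -0.4  0.5] tilt -1.0
scene z 0.011 stn [-0.0612  0.1639] area 183 px [361. 241.]
scene z 0.011 stn [0.0601 0.1412] area 39 px [321. 255.]
top z 0.079 stn [ 0.0595 -0.1287] area 1813 px [398. 180.]
top z 0.079 stn [0.0666 0.1477] area 63 px [283. 162.]
top z 0.011 stn [0.0863 0.1563] area 63 px [283. 162.]
top z 0.079 stn [-0.0626  0.1599] area 161 px [269. 214.]
top z 0.011 stn [-0.0521  0.1694] area 161 px [269. 214.]
top z 0.079 stn [-0.0987  0.1079] area 171 px [289. 233.]
scene [([144, 171, 54, 49, 1555], [170.5, 194.7]), ([388, 287, 40, 30, 324], [405.8, 303.3])]
[([414, 236, 26, 16, 163], [426.2, 243.4]), ([244, 254, 85, 55, 2049], [282.8, 280.2]), ([488, 311, 60, 50, 909], [515.7, 334.8])]
black 101 311.65346534653463 259.8019801980198 305 318 251 269
top []
[([270, 71, 28, 79, 1575], [281.9, 105.9]), ([94, 181, 7, 6, 33], [96.9, 183.6]), ([47, 225, 58, 38, 1103], [79.2, 243.9])]
black 204 270.03921568627453 124.80882352941177 258 280 100 147
[268.77065521 134.80606355] [312.29784573 258.38772773]
```

Emit:
servo_tool --pt "0.5 -9.9 20.3 20 0" --pt "0.5 0 0 40 0" --pt "0.5 0 0 30 0" --pt "0.5 0 0 18 0" --pt "0.5 0 0 9 0" --pt "0.5 0 0 0 0" --pt "0 0 0 0 0" --pt "0 0 0 0 0" --pt "0 0 0 0 0" --pt "0 0 0 0 0" --force 40

```text
t: 45.98
tool_pos: [0.6643, 0.157, 0.09]
tool_rot: [2.249, 2.192, 0.003]
contact_force: [-0.5, 0.5, 6.2]
opening: 0.0128
grip_force: 43.5
```

```bash
python3 -c "
from st import *
go(.4646,.162)"
```

```text
t 46.0 pos [0.6643 0.157  0.09  ] psi 88.5 spin 0.0 shift mm -0.1 -199.7 None open 0.0128 F [-0.5  0.5  6.2] tilt -1.0
```

Emit:
servo_tool --pt "0 0 -10 0 0" --pt "0 0 -20 0 0" --pt "0 0 -20 0 0" --pt "0 0 -20 0 0" --pt "0 0 -20 0 0" --pt "0 0 -20 0 0" --pt "0 0 -20 0 0" --pt "0 0 -20 0 0" --pt "0 0 -20 0 0" --pt "0 0 -15 0 0" --pt "0 0 -9 0 0" --pt "0 0 0 0 0"

```text
t: 47.48
tool_pos: [0.4695, 0.1626, 0.0899]
tool_rot: [2.249, 2.193, 0.005]
contact_force: [-1.1, 2.8, 8.0]
opening: 0.0127
grip_force: 43.8
```

Emit:
servo_tool --pt "0 0 -4 0 0" --pt "0 0 -3 0 0" --pt "0 0 -1.5 0 0" --pt "0 0 0 0 0"

```text
t: 47.98
tool_pos: [0.4645, 0.1627, 0.09]
tool_rot: [2.245, 2.189, 0.015]
contact_force: [11.9, 2.5, -2.0]
opening: 0.0132
grip_force: 42.6
```

```bash
python3 -c "
from st import *
go(.4646,.162)"
```

```text
t 48.0 pos [0.4645 0.1627 0.09  ] psi 88.5 spin 0.0 shift mm -0.7 0.1 None open 0.0132 F [11.9  2.5 -2. ] tilt -0.9999
```

Emit:
servo_tool --pt "0 0 2 0 0" --pt "0.45 0 0 0 0" --pt "0.45 0 0 0 0" --pt "0.45 0 0 0 0" --pt "0.45 0 0 -30 0" --pt "0.45 0 0 -50 0" --pt "0.45 0 0 -50 0" --pt "0.45 0 0 -30 0" --pt "0.45 -40 -20 0 0" --pt "0.45 -50 0 0 0" --pt "0.45 -50 0 0 0" --pt "0.45 0 0 0 0"

```text
t: 49.48
tool_pos: [0.4389, 0.0201, 0.2478]
tool_rot: [-2.255, -2.187, 0.001]
contact_force: [-0.2, 1.4, -0.4]
opening: 0.0383
grip_force: 0.0
```

Run:
```python
from st import *
go(.4646,.162); scraps("f")
b=cv2.imread("pics/scenef.png")[110:340,230:470]
cv2.imwrite("pics/cf.png",cv2.resize(b,(626,600),interpolation=2))
for n,z in(("top",.077),("scene",.077)):
    im=cv2.imread(f"pics/{n}f.png")[:,:,::-1].copy();print(n,[q for q in blobs(im,"red")[1] if q[0][4]>1000],blobs(im,"orange")[1])
```

```text
t 49.5 pos [0.4389 0.0201 0.2478] psi 88.3 spin 0.0 shift mm 142.7 21.4 None open 0.0383 F [-0.2  1.4 -0.4] tilt -1.0
scene z 0.011 stn [-0.0584  0.2286] area 75183 px [375. 257.]
top z 0.079 stn [ 0.0802 -0.0498] area 880 px [366. 167.]
top z 0.079 stn [-0.0988  0.1062] area 152 px [290. 233.]
top z 0.079 stn [-0.099   0.0155] area 79 px [329. 238.]
top [([235, 145, 45, 83, 1598], [252.5, 182.1]), ([47, 225, 58, 38, 1087], [78.8, 243.8])] [([441, 222, 21, 19, 279], [450.4, 230.9]), ([466, 222, 22, 18, 290], [476.6, 230.2]), ([46, 232, 7, 27, 34], [47.1, 242.9]), ([469, 247, 22, 18, 294], [479.3, 255.0])]
scene [([312, 221, 77, 49, 1682], [346.7, 245.0])] [([267, 132, 11, 13, 94], [272.2, 138.6]), ([253, 140, 20, 13, 119], [260.3, 147.2]), ([266, 154, 11, 8, 75], [270.7, 157.3]), ([226, 219, 12, 6, 34], [231.5, 221.4])]
```

View pics/cf.png

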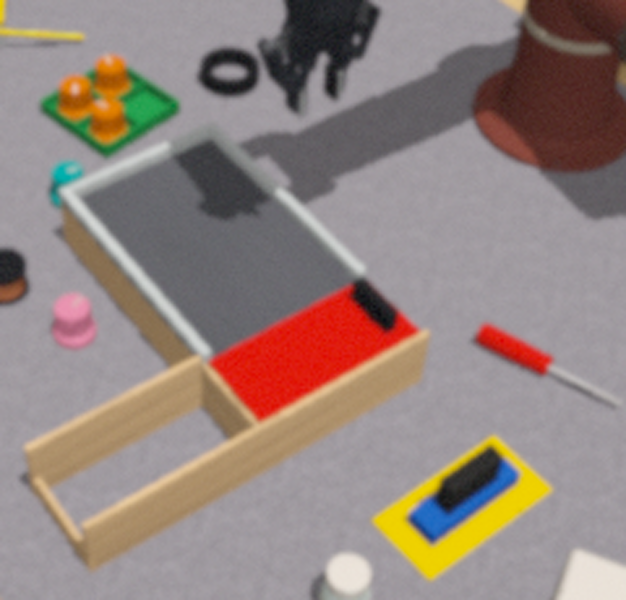

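The last picture shows the three knobs upright in the wells, the board clear, the cover shut against its stop, and the scraper flat inside the yellow pad. Handing in.

```bash
python3 -c "
from station import *
print(finish_job())"
```

```text
the job is handed in; nothing more can be done
None
```

I handed the job in at about 50 s of the 208 s limit: all three knobs stand in wells, all three scraps are in the compartment, the cover is shut and the scraper is flat on its pad. The hand-in returned no verdict.

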